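Rack freshly coated model parts to dry

TASK

Put the freshly coated parts up to dry: hook both carriers onto the rail on its loading half and slide them along it past the black ring into the drying half over the drip tray, without lifting a carrier off the rail there. Lean every wooden batten from the cork mat in the rack, one to a bay, its foot on the rack floor against the stop bar and its top against the clear wall, straight up the wall and not skewed. Leave the loose model cars, paint jar, spray can, tape and mug where they are.

Things in the scene. Friction and masses are not known exactly. Their poses are not given: they have to be found in the camera images.
- rack_stop (a point): Middle of the drying rack's foot line (fixed), on its grey floor plate 6 mm above the table, at the inner face of the stop: an aluminium bar 260 mm long in y, 12 mm thick, 26 mm high above the plate, on the -x side. x points to the wall, z up. Fins 6 mm thick part it into four bays, middles at y = +-29 and +-87 mm, 52 mm clear; foot fins stand 28 mm high and reach 55 mm from the stop.
- rack_wall (a point): Middle of the rack's wall (fixed), on the face towards the stop, 99 mm above the floor plate: a clear acrylic pane in an aluminium frame, 260 mm wide, 215 mm high above the plate, 171 mm from the stop's inner face. A batten with its foot at the stop and its top on the pane is 50 deg from level, centre 86 mm from the stop, 99 mm above the plate. Wall fins over the foot fins: 22 mm deep, from 126 to 206 mm above the plate.
- rail_mark (a point): Centre of the thin black ring at mid-length of the drying rail: fixed steel bar 12 mm thick, 400 mm long, along this point's y, axis 165 mm above the table, on a post at each end reaching 12 mm above the axis. A hook slides over the ring. +y: loading half. -y: drying half. x level, across the bar, away from the robot. Around the bar is free space.
- rail_tray (a point): Middle of the shallow steel drip tray (100 x 165 mm, rim 12 mm high) on the table under the drying half of the rail, 95 mm from the ring (-y); axes as the rail's.
- batten0_mid (a point): Centre of a wooden batten, square bar 240 x 22 x 22 mm, 80 g, x along its length, both ends alike. At the start it lies flat on the cork mat (3 mm thick) on the left, beside the others. Some of the four may be absent.
- batten1_mid (a point): Centre of a wooden batten, square bar 240 x 22 x 22 mm, 80 g, x along its length, both ends alike. At the start it lies flat on the cork mat (3 mm thick) on the left, beside the others. Some of the four may be absent.
- batten2_mid (a point): Centre of a wooden batten, square bar 240 x 22 x 22 mm, 80 g, x along its length, both ends alike. At the start it lies flat on the cork mat (3 mm thick) on the left, beside the others. Some of the four may be absent.
- batten3_mid (a point): Centre of a wooden batten, square bar 240 x 22 x 22 mm, 80 g, x along its length, both ends alike. At the start it lies flat on the cork mat (3 mm thick) on the left, beside the others. Some of the four may be absent.
- carrier0_grip (a point): Middle of the upright grip tab (24 mm in x, 12 in y, 42 high) on top of an aluminium drying carrier (about 240 g) standing on the table; 158 mm above its base's underside, 19 mm below the tab's top. Base 64 mm (x) by 72 mm (y), centred below, with a small grey model car body up to 29 mm above the underside. Hung on the rail, this point is 39 mm above the bar's axis.
- carrier0_hook (a point): Same carrier: middle of the underside of the hook's crown, 33 mm below the grip point; this rests on the bar. Crown 40 (x) x 24 (y) x 10 mm, the tab on it. At x -20 to -12 mm a post goes down to the base; at x 12 to 20 the hook's tip reaches 18 mm down; slot between 24 mm wide. The hook is open to +x: the bar enters from the +x side, under the tip.
- carrier1_grip (a point): Middle of the upright grip tab (24 mm in x, 12 in y, 42 high) on top of an aluminium drying carrier (about 240 g) standing on the table; 158 mm above its base's underside, 19 mm below the tab's top. Base 64 mm (x) by 72 mm (y), centred below, with a small grey model car body up to 29 mm above the underside. Hung on the rail, this point is 39 mm above the bar's axis.
- carrier1_hook (a point): Same carrier: middle of the underside of the hook's crown, 33 mm below the grip point; this rests on the bar. Crown 40 (x) x 24 (y) x 10 mm, the tab on it. At x -20 to -12 mm a post goes down to the base; at x 12 to 20 the hook's tip reaches 18 mm down; slot between 24 mm wide. The hook is open to +x: the bar enters from the +x side, under the tip.
- car_a: Bystander, leave it alone: red model car 105 x 44 x 37 mm; origin at the middle of its underside.
- car_b: Bystander, leave it alone: yellow model car 105 x 44 x 37 mm; origin at the middle of its underside.
- car_c: Bystander, leave it alone: blue model car 105 x 44 x 37 mm; origin at the middle of its underside.
- jar: Bystander, leave it alone: paint jar, 52 mm across, 60 mm high; origin at the middle of its underside.
- spray: Bystander, leave it alone: white spray can, 54 mm across, 170 mm high; origin at the middle of its underside.
- tape: Bystander, leave it alone: roll of yellow tape, 90 mm across, 25 mm high; origin at the middle of its underside.
- mug: Bystander, leave it alone: white mug, 80 mm across, 90 mm high; origin at the middle of its underside.
Things that resemble listed ones, but are neither listed nor needed, are in the scene too. Leave any red look-alike of the part that bears carrier0_grip alone.

How it is judged (in metres and radians):
At the end, for the whole second after the job is handed in: Every batten present rests in the rack 45 to 54 deg from level, at most 11 deg askew, foot within 12 mm of the stop, top on the wall; both carriers hang on the rail upright within 14 deg, still, hook middle 15 mm or more past the middle of the ring (angle between the x axis of batten0_mid and the z axis of rack_stop, either way round between 0.63 and 0.78 rad and angle between the x axis of each of batten0_mid, batten1_mid, batten2_mid, batten3_mid and the y axis of rack_stop, either way round above 1.38 rad and x of batten0_mid in the frame of rack_stop between 0.06 and 0.11 m and z of batten0_mid in the frame of rack_stop between 0.082 and 0.115 m and y of batten0_mid in the frame of rack_stop between -0.13 and 0.13 m and linear speed of each of batten0, batten1, batten2, batten3 below 0.03 m/s and angle between the x axis of batten1_mid and the z axis of rack_stop, either way round between 0.63 and 0.78 rad and x of batten1_mid in the frame of rack_stop between 0.06 and 0.11 m and z of batten1_mid in the frame of rack_stop between 0.082 and 0.115 m and y of batten1_mid in the frame of rack_stop between -0.13 and 0.13 m and angle between the x axis of batten2_mid and the z axis of rack_stop, either way round between 0.63 and 0.78 rad and x of batten2_mid in the frame of rack_stop between 0.06 and 0.11 m and z of batten2_mid in the frame of rack_stop between 0.082 and 0.115 m and y of batten2_mid in the frame of rack_stop between -0.13 and 0.13 m and angle between the x axis of batten3_mid and the z axis of rack_stop, either way round between 0.63 and 0.78 rad and x of batten3_mid in the frame of rack_stop between 0.06 and 0.11 m and z of batten3_mid in the frame of rack_stop between 0.082 and 0.115 m and y of batten3_mid in the frame of rack_stop between -0.13 and 0.13 m and y of carrier0_grip in the frame of rail_mark between -0.19 and -0.015 m and x of carrier0_grip in the frame of rail_mark between -0.02 and 0.02 m and z of carrier0_grip in the frame of rail_mark between 0.027 and 0.05 m and angle between each of carrier0_grip, carrier1_grip's own z axis and vertical below 0.25 rad and linear speed of each of carrier0, carrier1 below 0.05 m/s and y of carrier1_grip in the frame of rail_mark between -0.19 and -0.015 m and x of carrier1_grip in the frame of rail_mark between -0.02 and 0.02 m and z of carrier1_grip in the frame of rail_mark between 0.027 and 0.05 m); the robot touches nothing.
It fails at once if a carrier is lifted more than 17 mm above its hanging height over the drying half of the rail ((y of carrier0_grip in the frame of rail_mark between -0.2 and -0.02 m and x of carrier0_grip in the frame of rail_mark between -0.05 and 0.05 m and z of carrier0_grip in the frame of rail_mark above 0.056 m) or (y of carrier1_grip in the frame of rail_mark between -0.2 and -0.02 m and x of carrier1_grip in the frame of rail_mark between -0.05 and 0.05 m and z of carrier1_grip in the frame of rail_mark above 0.056 m)).
It fails at once if a bystander (car, jar, can, tape or mug) is moved by more than 40 mm (distance of any of car_a, car_b, car_c, jar, spray, tape, mug from where it was at the start of the episode above 0.04 m).
Of batten0, batten1, batten2, batten3 only 2 to 4 are there at a start; the rules pass over those that are not, and their reading is None.
At some moment in a run one of batten0, batten1, batten2, batten3 may be knocked a few centimetres aside while the robot is not near it.
Once in a run the grip may slacken for a moment while it holds something.
It also fails if it takes over 210 s, if anything falls off the work surface, if the arm or the gripper's body presses on something with over 40 N, if the wrist force passes 120 N, or if a joint passes its speed limit or range.

ROBOT

A 6-joint arm with a two-finger parallel gripper is mounted at the origin on the work surface. World frame = base frame: x ahead of the robot, y to its left, z up, the work surface at z = 0. Lengths are in m, angles in degrees, forces in N, time in s.
With the tool pointing down it reaches from about 0.35 to 0.85 m from the base axis. Payload 8.1 kg.
Tool frame: the origin (TCP) lies between the finger pads; the fingertips stand 25 mm ahead of it and the grasp point (between the pads) lies 6 mm ahead of it; z points along the fingers, y is the line along which they close (so a half turn about z gives the same grasp; the last joint's range is limited). The gripper opens to 85 mm and grips with 20 to 120 N. Pads are 22 mm wide; open, the fingers measure 114 mm over their backs; the gripper's body (76 mm by 85 mm) begins 54 mm behind the grasp point. The pads swing forward as they close: fully open they stand 13 mm farther back than shut.
Start: joints at [60.31, 7.471, 85.268, -0, 87.261, -4.893], TCP at [0.252, 0.545, 0.256] pointing down, gripper open.
Joint ranges: [-169.43, 169.43], [-51.17, 129.36], [1.28, 143.12], [-76.62, 256.62], [0, 156.53], [-152.29, 152.29]. Speed limits (degrees/s): [136.94, 136.94, 159.86, 180, 180, 180].

INTERFACE

Orientations are given as [roll, pitch, yaw] about the fixed x, y, z axes, in that order (R = Rz(yaw) Ry(pitch) Rx(roll)).
In Python, from bench import r, imaging gives the robot as it stands.
- The arm moves only by the tool move_arm, never from a script. Its arguments are lists of equal length, an entry for each row: "grip": the closure, from 0 (fully open) to 1 (shut); "linear": the shift along the world's x, y, z in mm, a list of three; "turn": the turn, a rotation vector about the world's x, y, z in units of 10 degrees (1.0 is 10 degrees), a list of three. In form: {"grip": [grip, ...], "linear": [[dx, dy, dz], ...], "turn": [[rx, ry, rz], ...]}. A call has exactly 8 rows; each row shifts and turns the commanded pose from where the row before left it; what a row does not reach is not made up. A row lasts 1/8 s, in which the tool goes at most 62.5 mm and 10.7 degrees, less where a joint would pass 70% of its speed; a pose out of reach is approached as far as the arm can. A call is refused whole if a number of a shift passes 62.5 or a number of a turn 1, either way. A call with a gripper value outside its range is refused whole. The fingers move at their own pace and stop on an object; "grip_force" is the grip in N (left out, the last holds). Time passes only in rows, so rows that do not move let the fingers close, or fill a call up. It gives the time, the measured TCP pose, the force, the opening and the grip force at its end, in the units of the state.
- r.state(): the state, without advancing time (a new reading comes with each control period).
- imaging.read_camera(name): name is "side" or "top"; returns a dict with "frame" (420x560x3 uint8, red, green, blue), "vertical_fov" (degrees; the focal length in pixels is half the picture's height over the tangent of half this angle, whatever the lens; pixels are square), "cx", "cy" (the principal point, pixels), "D" ([k1, k2, p1, p2, k3] as OpenCV has them; the pictures are not rectified), "T" (4x4, takes a point from camera to world coordinates). Camera axes: x right, y down, z forward; pixel columns grow to the right and rows downward; lengths in m; the calibration is good to about 2 mm. A picture is of the moment at which its call begins. There is no depth.
- r.sign_off(): hands the job in; it is judged then, once.
The state is a dict: "time_s": time; "joints": joint angles; "dq": joint speeds; "joint_efforts": joint torques, N m; "position": TCP position; "eef_rot": TCP orientation; "ft_force": force on the tool from outside, world axes, zero at the start; "torque": the same for the moment, N m; "finger_gap": opening from 0.0 (shut) to 1.0 (fully open); "finger_force": force on a finger pad.
Only numpy, scipy, OpenCV 4.12 (cv2) and the standard library are available. Lean on these libraries where they do the work, as an engineer would, in place of code of your own. Each camera call takes 0.05 s, during which the arm holds its last target. There are 200 camera calls.

## Working session

There is one attempt and no reset: what is moved stays moved. The work goes in short steps, Python scripts to look and compute and a tool call to move; the robot and the scene stay as the last step left them, time stands still between calls to the robot, and variables do not carry over. Pictures are saved under pics/ and viewed, at most 14 in all, crops included, and the job is handed in when it is done.

Besides the shell and the picture viewer there is one more tool, called after "Request:" as name(argument=value, ...) on one line, values as JSON. move_arm: Moves the arm, as the interface text tells. Its arguments: {"type":"object","properties":{"grip":{"type":"array"},"linear":{"type":"array"},"turn":{"type":"array"},"grip_force":{"type":"number"}},"required":["grip","linear","turn"]}

```bash
mkdir -p pics; ls; cat > h.py <<'E'
import numpy as np,cv2
from bench import r, imaging
def cam(n):
    c=imaging.read_camera(n); f=c["frame"]; h=f.shape[0]
    F=h/2/np.tan(np.radians(c["vertical_fov"])/2)
    c["K"]=np.array([[F,0,c["cx"]],[0,F,c["cy"]],[0,0,1]]); c["Dd"]=np.array(c["D"],float); c["T"]=np.array(c["T"]); return c
def ray(c,uv):
    p=cv2.undistortPoints(np.array(uv,float).reshape(-1,1,2),c["K"],c["Dd"]).reshape(-1,2)
    d=np.c_[p,np.ones(len(p))]@c["T"][:3,:3].T
    return c["T"][:3,3],d/np.linalg.norm(d,axis=1,keepdims=True)
def onz(c,uv,z):
    o,d=ray(c,uv); return o+d*((z-o[2])/d[:,2])[:,None]
def proj(c,P):
    Ti=np.linalg.inv(c["T"]); rv=cv2.Rodrigues(Ti[:3,:3])[0]
    return cv2.projectPoints(np.array(P,float).reshape(-1,1,3),rv,Ti[:3,3],c["K"],c["Dd"])[0].reshape(-1,2)
def save(c,name,roi=None,s=1):
    f=c["frame"][...,::-1]
    if roi: f=f[roi[1]:roi[3],roi[0]:roi[2]]
    cv2.imwrite("pics/"+name,cv2.resize(f,None,fx=s,fy=s,interpolation=cv2.INTER_CUBIC))
def tri(c1,uv1,c2,uv2):
    o1,d1=ray(c1,uv1);o2,d2=ray(c2,uv2);out=[]
    for a,b in zip(d1,d2):
        s=np.linalg.lstsq(np.c_[a,-b],o2-o1,rcond=None)[0]
        p,q=o1+a*s[0],o2+b*s[1]; out.append(np.r_[(p+q)/2,np.linalg.norm(p-q)])
    return np.array(out)
E
cat > a.py <<'E'
from h import *
np.set_printoptions(precision=3,suppress=True)
for n in("top","side"):
    c=cam(n); save(c,n+"0.png",s=1.42); print(n,c["T"],c["K"][0,0],c["D"])
print(r.state())
E
python3 a.py
```

```text
pics
top [[-0.016 -0.98   0.199  0.194]
 [-1.     0.019  0.014  0.033]
 [-0.017 -0.199 -0.98   1.516]
 [ 0.     0.     0.     1.   ]] 506.2555129146512 [0.002 0.    0.    0.    0.   ]
side [[ 0.808 -0.422  0.411  0.02 ]
 [-0.589 -0.568  0.575 -0.611]
 [-0.009 -0.707 -0.708  0.942]
 [ 0.     0.     0.     1.   ]] 386.54315543889413 [-0.006  0.     0.     0.     0.   ]
{'time_s': 0.1, 'joints': array([60.31 ,  7.511, 85.323,  0.   , 87.262, -4.893]), 'dq': array([ 0.013, -0.125, -0.182,  0.081,  0.034,  0.019]), 'joint_efforts': array([  0.001, -57.096, -50.194,  -0.   ,   0.008,  -0.   ]), 'position': array([0.251, 0.544, 0.255]), 'eef_rot': array([-179.904,   -0.008,  155.202]), 'ft_force': array([ 0.054,  0.156, -0.433]), 'torque': array([-0.015,  0.019,  0.049]), 'finger_force': 0.0, 'finger_gap': 0.9990446863456944}
```

View pics/top0.png

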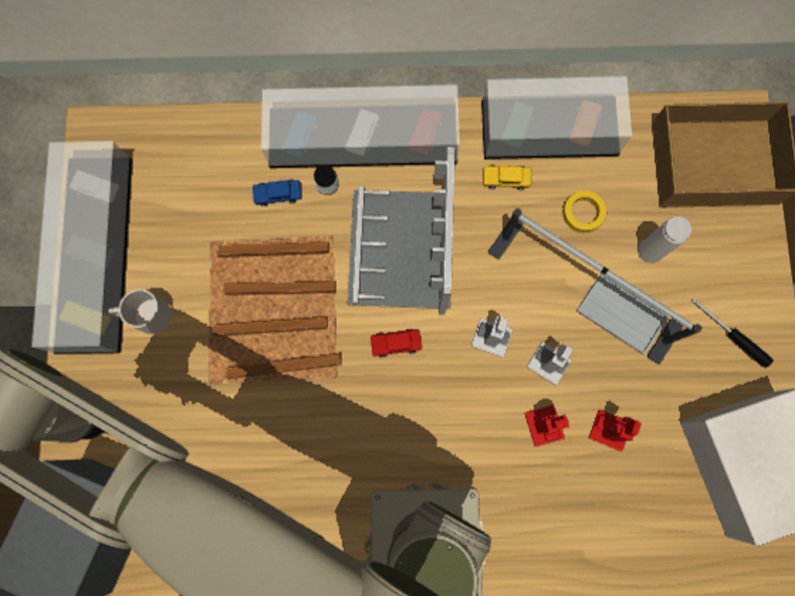

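View pics/side0.png

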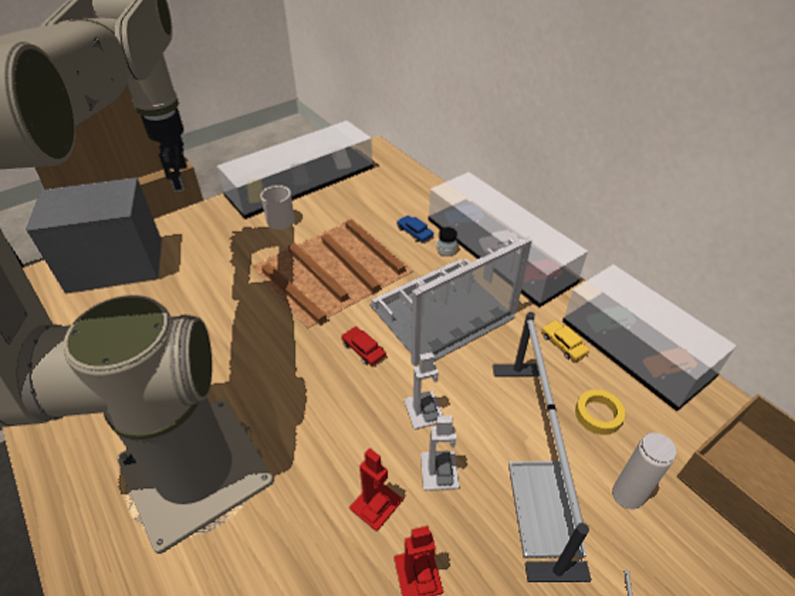

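The top view shows four battens on the mat (display px about (274,248), (280,287), (272,326) and (284,366)). The rack is at (400,250), with its stop on the left and its wall on the right. The rail runs (518,217) to (695,330) with the ring at (605,270) and the tray below right. There are four carrier candidates: grey ones at (492,335) and (552,360), red ones at (547,425) and (615,430). The grey pair are aluminium and match the description; the red ones are the look-alikes to leave. I'll confirm in an enlarged crop.

```bash
cat > b.py <<'E'
from h import *
np.set_printoptions(precision=4,suppress=True)
t=cam("top"); s=cam("side")
save(t,"t1.png",(322,140,512,270),4.2); save(s,"s1.png",(270,200,430,420),2.7)
save(t,"t2.png",(235,95,335,230),4.4)
hsv=cv2.cvtColor(t["frame"],cv2.COLOR_RGB2HSV)
m=np.zeros(hsv.shape[:2],np.uint8)
f=t["frame"].astype(int)
roi=(slice(165,275),slice(140,245))
m[roi]=((f[...,0]-f[...,2]>40)&(f[...,0]<150)&(f[...,1]<85))[roi]
m=cv2.morphologyEx(m,cv2.MORPH_OPEN,np.ones((3,3)))
for c in cv2.findContours(m,0,2)[0]:
    if cv2.contourArea(c)<150: continue
    R=cv2.minAreaRect(c); P=onz(t,[R[0]],.025)[0]
    b=onz(t,cv2.boxPoints(R),.025); L=[np.linalg.norm(b[i]-b[i-1]) for i in(1,2)]
    i=1 if L[0]>L[1] else 2; d=b[i]-b[i-1]
    print(R,P,L,"ang",np.degrees(np.arctan2(d[1],d[0])))
E
python3 b.py
```

```text
((197.49998474121094, 270.4999694824219), (54.99999237060547, 6.999999046325684), -0.0) [0.3262 0.2917 0.025 ] [np.float64(0.020594106211435117), np.float64(0.16266961761555612)] ang -91.0172442491218
((160.78668212890625, 246.0390167236328), (53.708736419677734, 16.119394302368164), 28.300758361816406) [0.4008 0.4024 0.025 ] [np.float64(0.04764261071678038), np.float64(0.16436232916428814)] ang -118.90720838282336
((189.1331329345703, 203.72470092773438), (7.304800510406494, 60.62119674682617), 83.79655456542969) [0.5282 0.3202 0.025 ] [np.float64(0.1835256048290965), np.float64(0.022729622478628798)] ang -84.7788649467886
```

View pics/t1.png

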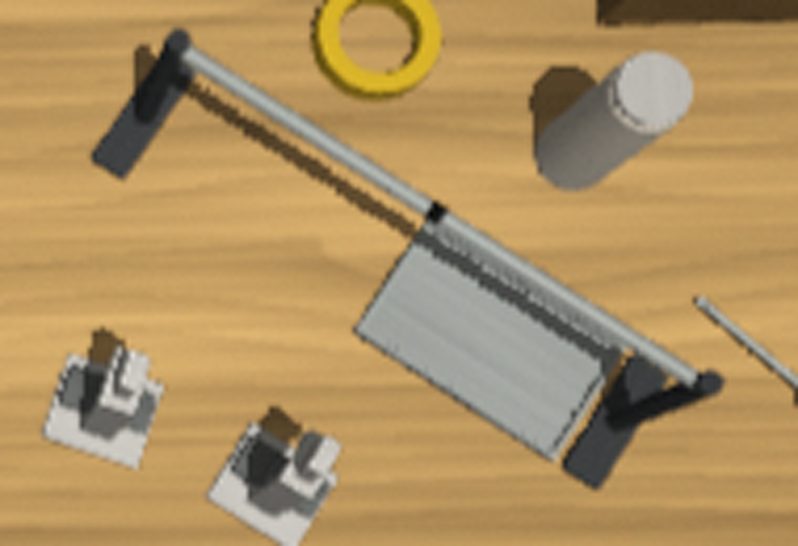

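View pics/s1.png

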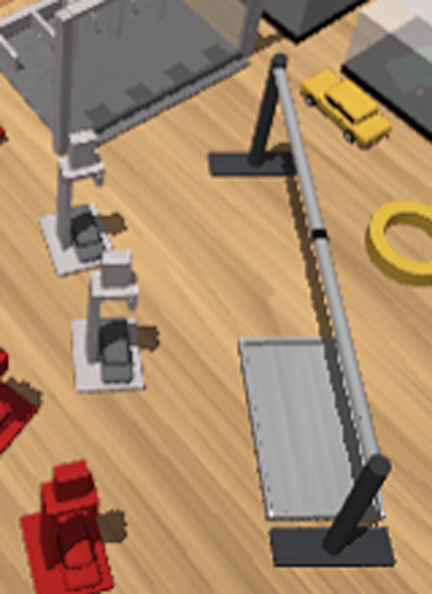

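View pics/t2.png

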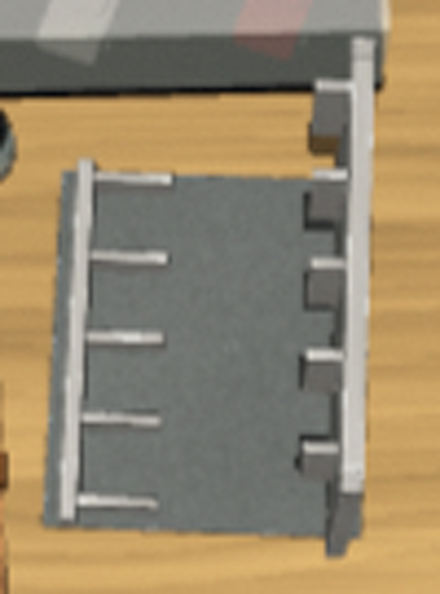

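The crop confirms it: the two grey carriers (base centres at crop px (103,411) and (272,487)) have a white base, grey car body, and hook open to +x, and they match the listed 64x72 base. The red pair stay untouched. Next I'll compute poses.

```bash
cat > c.py <<'E'
from h import *
np.set_printoptions(precision=4,suppress=True)
t=cam("top"); s=cam("side")
T1=lambda p:np.array(p)/4.2+[322,140]; S1=lambda p:np.array(p)/2.7+[270,200]; T2=lambda p:np.array(p)/4.4+[235,95]
for n,q in dict(A=[(68,355),(163,385),(140,468),(43,437)],B=[(250,423),(338,475),(293,547),(208,497)]).items():
    P=onz(t,T1(q),.006); print(n,P.mean(0),[np.linalg.norm(P[i]-P[i-1])for i in range(4)],
     "yaw",[np.degrees(np.arctan2(*(a[[1,0]]))) for a in (P[0]-P[3],P[1]-P[2])],[np.degrees(np.arctan2(*(a[[1,0]])))-90 for a in (P[0]-P[1],P[3]-P[2])])
print("ring tri",tri(t,[T1((436,213))],s,[S1((320,233))]))
e=onz(t,T1([(185,52),(436,213),(697,378)]),.171); print("rail",e,np.degrees(np.arctan2(*(e[0]-e[2])[[1,0]]))-90, np.linalg.norm(e[0]-e[2]))
k=onz(t,T2([(93,162),(76,518)]),.032); print("stop",k,k.mean(0),np.linalg.norm(k[0]-k[1]),np.degrees(np.arctan2(*(k[0]-k[1])[[1,0]])))
k=onz(t,T2([(352,40),(342,490)]),.221); print("wall",k,k.mean(0),np.linalg.norm(k[0]-k[1]),np.degrees(np.arctan2(*(k[0]-k[1])[[1,0]])))
fl=onz(t,T2([(92,178),(86,258),(84,338),(80,418),(78,498)]),.034);print("fins",fl)
print("tabs tri",tri(t,T1([(137,367),(322,455)]),s,S1([(82,137),(117,259)])))
f=t["frame"].astype(int)
for x in (160,185,210,225): print(x,[tuple(f[y,x]) for y in range(168,268)][::1] if x==185 else '')
E
python3 c.py
```

```text
A [ 0.4178 -0.1531  0.006 ] [np.float64(0.06246015338574312), np.float64(0.07098883366481244), np.float64(0.06249446143079486), np.float64(0.0720092258572501)] yaw [np.float64(-18.870182098750593), np.float64(-17.934693160916545)] [np.float64(-19.01903898583342), np.float64(-19.037599904247017)]
B [ 0.3624 -0.2702  0.006 ] [np.float64(0.061735033421678416), np.float64(0.07133639942885575), np.float64(0.061305259766500746), np.float64(0.06838830499150489)] yaw [np.float64(-31.986615769457554), np.float64(-34.740082726763326)] [np.float64(-32.54114633928211), np.float64(-32.14567966414984)]
ring tri [[ 0.5193 -0.3533  0.173   0.0021]]
rail [[ 0.6314 -0.1967  0.171 ]
 [ 0.5189 -0.3532  0.171 ]
 [ 0.4076 -0.5104  0.171 ]] -35.50223714960101 0.38532565003908953
stop [[0.7504 0.1151 0.032 ]
 [0.4952 0.1287 0.032 ]] [0.6228 0.1219 0.032 ] 0.2555041884150407 -3.0453675444986477
wall [[ 0.7556 -0.0564  0.221 ]
 [ 0.4708 -0.0417  0.221 ]] [ 0.6132 -0.0491  0.221 ] 0.28521599104522577 -2.961560367134017
fins [[0.7378 0.1158 0.034 ]
 [0.6793 0.1205 0.034 ]
 [0.6216 0.1223 0.034 ]
 [0.5647 0.1254
[... 3967 characters left out ...]
), np.int64(53), np.int64(33)), (np.int64(78), np.int64(53), np.int64(33)), (np.int64(75), np.int64(51), np.int64(31)), (np.int64(75), np.int64(49), np.int64(29)), (np.int64(60), np.int64(38), np.int64(19)), (np.int64(61), np.int64(39), np.int64(23)), (np.int64(58), np.int64(37), np.int64(20)), (np.int64(58), np.int64(38), np.int64(20)), (np.int64(57), np.int64(37), np.int64(21)), (np.int64(54), np.int64(36), np.int64(18)), (np.int64(55), np.int64(35), np.int64(19)), (np.int64(57), np.int64(37), np.int64(20)), (np.int64(73), np.int64(50), np.int64(30)), (np.int64(76), np.int64(53), np.int64(33)), (np.int64(72), np.int64(50), np.int64(29)), (np.int64(73), np.int64(51), np.int64(32))]
210 
225
```

Everything agrees with the listed sizes: the triangulated ring is at z≈.17, the tab tops at .173–.179, and stop to wall is 171 mm. I'm moving to carrier A first.

Request:
move_arm(grip=[0,0,0,0,0,0,0,0], linear=[[30,-45,12],[30,-45,12],[30,-45,12],[30,-45,12],[30,-45,12],[30,-45,12],[30,-45,12],[30,-45,12]], turn=[[0,0,0],[0,0,0],[0,0,0],[0,0,0],[0,0,0],[0,0,0],[0,0,0],[0,0,0]], grip_force=40)

```text
time_s: 1.3
position: [0.4923, 0.1831, 0.3528]
eef_rot: [180.0, 0.0, 155.2]
ft_force: [0.7, 0.5, -1.0]
finger_gap: 0.998
finger_force: 0.0
```

Request:
move_arm(grip=[0,0,0,0,0,0,0,0], linear=[[-12,-55,0],[-12,-55,0],[-12,-55,0],[-12,-55,0],[-12,-55,0],[-12,-55,0],[0,-8,0],[0,0,0]], turn=[[0,0,0.1],[0,0,0.1],[0,0,0.1],[0,0,0.1],[0,0,0.1],[0,0,0.1],[0,0,0],[0,0,0]])

```text
time_s: 2.3
position: [0.4196, -0.1535, 0.3523]
eef_rot: [180.0, -0.0, 161.1]
ft_force: [0.4, -0.2, -1.0]
finger_gap: 0.998
finger_force: 0.0
```

```bash
cat > bat.py <<'E'
from h import *
np.set_printoptions(precision=4,suppress=True)
def battens(t,show=True):
    f=cv2.GaussianBlur(t["frame"],(3,3),0).astype(float)
    m=np.zeros(f.shape[:2],np.uint8); roi=(slice(155,280),slice(135,262))
    m[roi]=((f[...,0]/f[...,2]>2.72)&(f[...,0]<165))[roi]
    m=cv2.morphologyEx(m,cv2.MORPH_OPEN,np.ones((3,3))); out=[]
    for c in cv2.findContours(m,0,2)[0]:
        if cv2.contourArea(c)<200: continue
        R=cv2.minAreaRect(c); b=onz(t,cv2.boxPoints(R),.025); P=onz(t,[R[0]],.025)[0]
        L=[np.linalg.norm(b[i]-b[i-1]) for i in(1,2)]
        i=1 if L[0]>L[1] else 2; d=b[i]-b[i-1]
        a=(np.degrees(np.arctan2(d[1],d[0]))%180); print(np.round(R[0],1),P,"L",np.round(sorted(L),3),"axis deg",round(a,1)); out.append((P,a))
    return out
if __name__=="__main__":
    battens(cam("top")); print(r.state()["position"],r.state()["eef_rot"])
E
python3 bat.py
```

```text
[199.  257.2] [0.3654 0.288  0.025 ] L [0.023 0.235] axis deg 96.1
[189.6 229.3] [0.4496 0.3175 0.025 ] L [0.023 0.238] axis deg 92.8
[196.5 202.1] [0.5328 0.2979 0.025 ] L [0.024 0.234] axis deg 90.2
[192. 175.] [0.618 0.313 0.025] L [0.024 0.234] axis deg 90.8
[ 0.4198 -0.1527  0.3523] [179.9687  -0.0067 161.1889]
```

Request:
move_arm(grip=[0,0,0,0,0,1,1,1], linear=[[-1,0,-45],[0,0,-45],[0,0,-45],[0,0,-40],[0,0,-6],[0,0,0],[0,0,0],[0,0,0]], turn=[[0,0,0],[0,0,0],[0,0,0],[0,0,0],[0,0,0],[0,0,0],[0,0,0],[0,0,0]])

```text
time_s: 3.35
position: [0.4197, -0.1537, 0.173]
eef_rot: [-180.0, 0.2, 161.2]
ft_force: [0.5, -0.4, 0.9]
finger_gap: 0.38
finger_force: 0.0
```

Request:
move_arm(grip=[1,1,1,1,1,1,1,1], linear=[[0,0,0],[0,0,0],[0,0,0],[0,0,20],[0,0,20],[0,0,20],[0,0,18],[0,0,0]], turn=[[0,0,0],[0,0,0],[0,0,0],[0,0,0],[0,0,0],[0,0,0],[0,0,0],[0,0,0]], grip_force=60)

```text
time_s: 4.35
position: [0.4193, -0.1537, 0.2507]
eef_rot: [-180.0, 0.1, 161.2]
ft_force: [0.0, -0.9, -2.1]
finger_gap: 0.13
finger_force: 61.2
```

```bash
python3 -c "
from h import *
s=cam('side');save(s,'s2.png',(200,150,480,400),2.4);x=r.state();print(x['position'],x['eef_rot'],x['finger_gap'],x['finger_force'])"
```

```text
[ 0.41883889 -0.15345491  0.24944689] [-1.79992032e+02  4.60080654e-02  1.61197826e+02] 0.1275681342982165 61.239269971847534
```

View pics/s2.png

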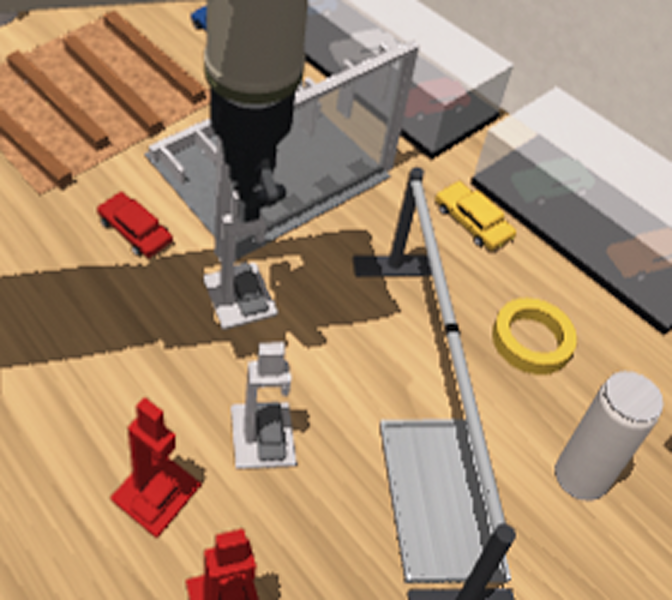

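Request:
move_arm(grip=[1,1,1,1,1,1,1,1], linear=[[20,-22,0],[20,-22,0],[20,-22,0],[21,-22,0],[22,-16,0],[22,-16,0],[22,-15,0],[0,0,0]], turn=[[0,0,-0.42],[0,0,-0.42],[0,0,-0.42],[0,0,-0.41],[0,0,0],[0,0,0],[0,0,0],[0,0,0]])

```text
time_s: 5.4
position: [0.5657, -0.2887, 0.2468]
eef_rot: [-180.0, -0.2, 144.5]
ft_force: [-0.4, -0.3, -2.3]
finger_gap: 0.129
finger_force: 63.6
```

```bash
python3 -c "
from h import *
s=cam('side');save(s,'s3.png',(250,150,450,300),3.5);x=r.state();print(x['position'],x['eef_rot'],x['finger_gap'],x['ft_force'])"
```

```text
[ 0.56516621 -0.28813093  0.24711773] [-179.98811893   -0.18746699  144.49114407] 0.13331522393551842 [-0.02149605 -0.54432556 -2.00632067]
```

View pics/s3.png

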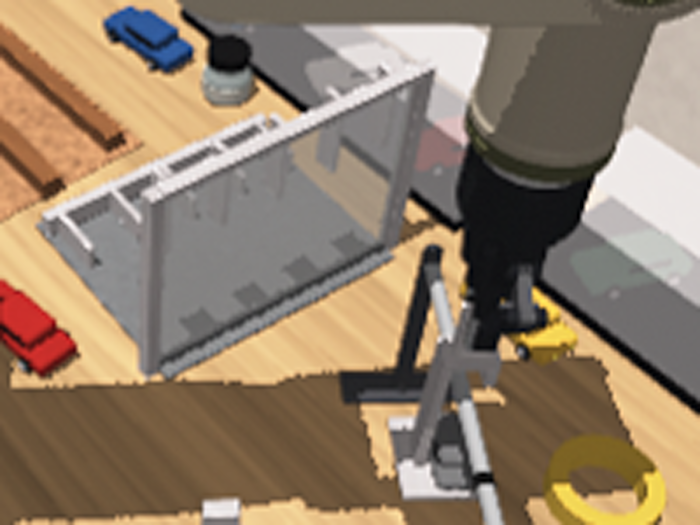

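The bar is between the post and the hook tip, near crop px (460,370). Lowering now.

Request:
move_arm(grip=[1,1,1,1,1,1,1,1], linear=[[0,0,-8],[0,0,-8],[0,0,-5],[0,0,-3],[0,0,-2],[0,0,-1],[0,0,0],[0,0,0]], turn=[[0,0,0],[0,0,0],[0,0,0],[0,0,0],[0,0,0],[0,0,0],[0,0,0],[0,0,0]])

```text
time_s: 6.45
position: [0.5658, -0.2884, 0.2225]
eef_rot: [180.0, 0.0, 144.5]
ft_force: [0.1, -0.5, -1.4]
finger_gap: 0.133
finger_force: 63.6
```

Request:
move_arm(grip=[1,1,1,1,1,1,1,1], linear=[[0,0,-1],[0,0,-1],[0,0,0],[0,0,0],[-4,-6,0],[-8,-11,0],[-8,-11,0],[-8,-11,0]], turn=[[0,0,0],[0,0,0],[0,0,0],[0,0,0],[0,0,0],[0,0,0],[0,0,0],[0,0,0]])

```text
time_s: 7.45
position: [0.5368, -0.3284, 0.2203]
eef_rot: [-180.0, 0.0, 144.5]
ft_force: [0.3, -0.5, -2.0]
finger_gap: 0.131
finger_force: 63.6
```

Request:
move_arm(grip=[1,1,1,1,1,1,1,1], linear=[[-16,-22.5,0],[-16,-22.5,0],[-16,-22.5,0],[-16,-22.5,0],[-16,-22.5,0],[-16,-22.5,0],[0,0,-2],[0,0,-1]], turn=[[0,0,0],[0,0,0],[0,0,0],[0,0,0],[0,0,0],[0,0,0],[0,0,0],[0,0,0]])

```text
time_s: 8.45
position: [0.4412, -0.463, 0.2178]
eef_rot: [-180.0, 0.0, 144.4]
ft_force: [-1.9, -1.5, 3.1]
finger_gap: 0.126
finger_force: 64.2
```

Request:
move_arm(grip=[1,1,1,1,0.6,0.6,0.6,0.6], linear=[[0,0,-1],[0,0,0],[0,0,0],[0,0,0],[0,0,0],[0,0,0],[0,0,0],[0,0,0]], turn=[[0,0,0],[0,0,0],[0,0,0],[0,0,0],[0,0,0],[0,0,0],[0,0,0],[0,0,0]])

```text
time_s: 9.45
position: [0.4417, -0.4621, 0.2161]
eef_rot: [180.0, -0.0, 144.5]
ft_force: [0.3, -0.2, -0.0]
finger_gap: 0.395
finger_force: 0.0
```

```bash
python3 -c "
from h import *
s=cam('side');save(s,'s4.png',(300,230,450,410),3.3);x=r.state();print(x['position'],x['eef_rot'],x['finger_gap'],x['ft_force'])"
```

```text
[ 0.44167638 -0.46216905  0.2161227 ] [ 1.79993457e+02 -1.33099000e-02  1.44510673e+02] 0.39495302832051243 [-0.01703224 -0.53789791 -0.1167652 ]
```

View pics/s4.png

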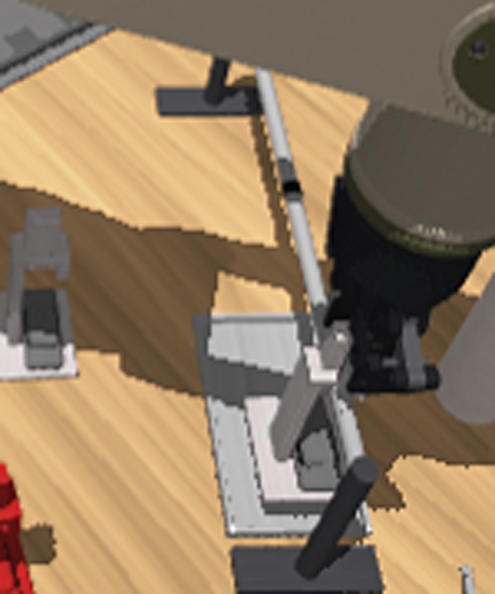

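Carrier A hangs on the drying half, upright over the tray. On to carrier B.

Request:
move_arm(grip=[0.6,0.6,0.4,0,0,0,0,0], linear=[[0,0,30],[0,0,50],[0,0,20],[-20,48,0],[-20,48,0],[-20,48,0],[-19,48,0],[0,0,0]], turn=[[0,0,0],[0,0,0],[0,0,0],[0,0,0.1],[0,0,0.1],[0,0,0.07],[0,0,0],[0,0,0]])

```text
time_s: 10.5
position: [0.3617, -0.2678, 0.3159]
eef_rot: [180.0, -0.0, 147.3]
ft_force: [-0.3, 0.1, 1.5]
finger_gap: 0.997
finger_force: 0.0
```

```bash
python3 -c "
from h import *
s=cam('side');save(s,'s5.png',(260,230,460,420),3);x=r.state();print(x['position'],x['eef_rot'],x['finger_gap'],x['ft_force'])"
```

```text
[ 0.36237087 -0.26928745  0.31625369] [-1.79989425e+02  5.30226695e-02  1.47282291e+02] 0.9983687259965373 [ 0.32148275 -0.84285351 -0.52523968]
```

Request:
move_arm(grip=[0,0,0,0,0,1,1,1], linear=[[0,-1,-40],[0,0,-40],[0,0,-40],[0,0,-20],[0,0,-4],[0,0,0],[0,0,0],[0,0,0]], turn=[[0,0,0],[0,0,0],[0,0,0],[0,0,0],[0,0,0],[0,0,0],[0,0,0],[0,0,0]])

```text
time_s: 11.55
position: [0.3631, -0.2718, 0.1734]
eef_rot: [-180.0, 0.1, 147.2]
ft_force: [-0.9, 0.4, -0.1]
finger_gap: 0.383
finger_force: 0.0
```

Request:
move_arm(grip=[1,1,1,1,1,1,1,1], linear=[[0,0,0],[0,0,0],[0,0,0],[0,0,20],[0,0,20],[0,0,20],[0,0,20],[0,0,0]], turn=[[0,0,0],[0,0,0],[0,0,0],[0,0,0],[0,0,0],[0,0,0],[0,0,0],[0,0,0]])

```text
time_s: 12.55
position: [0.3631, -0.2719, 0.2534]
eef_rot: [-180.0, 0.1, 147.2]
ft_force: [0.7, 0.2, -1.9]
finger_gap: 0.129
finger_force: 60.0
```

Request:
move_arm(grip=[1,1,1,1,1,1,1,1], linear=[[34,7,0],[34,7,0],[34,7,0],[35,8,-4],[22,-16,0],[22,-15,0],[22,-15,0],[0,0,0]], turn=[[0,0,-0.1],[0,0,-0.1],[0,0,-0.07],[0,0,0],[0,0,0],[0,0,0],[0,0,0],[0,0,0]])

```text
time_s: 13.55
position: [0.5657, -0.2886, 0.2456]
eef_rot: [-180.0, -0.2, 144.5]
ft_force: [-0.3, -0.1, -3.1]
finger_gap: 0.124
finger_force: 59.9
```

```bash
python3 -c "
from h import *
s=cam('side');save(s,'s6.png',(290,180,450,410),2.6);x=r.state();print(x['position'],x['eef_rot'],x['finger_gap'],x['ft_force'])"
```

```text
[ 0.56509499 -0.28812209  0.24587067] [-179.98219173   -0.19481686  144.49443274] 0.13366964742685555 [-0.01021293  0.62602088 -2.54284371]
```

View pics/s6.png

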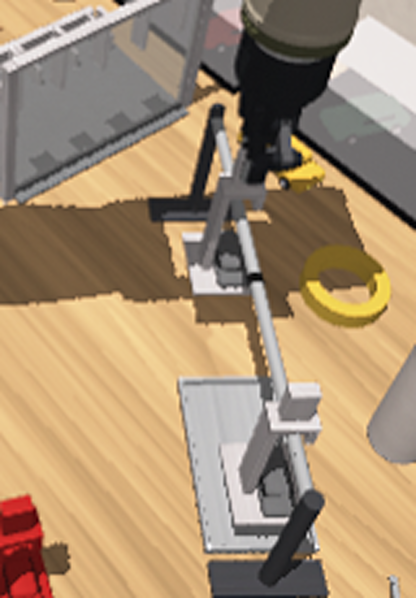

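Carrier A hangs upright at crop px (290,420), and B is over the bar with the ring ahead of it. Lowering and sliding.

Request:
move_arm(grip=[1,1,1,1,1,1,1,1], linear=[[0,0,-8],[0,0,-8],[0,0,-6],[0,0,-4],[0,0,-2],[0,0,0],[-5,-7,0],[-5,-7,0]], turn=[[0,0,0],[0,0,0],[0,0,0],[0,0,0],[0,0,0],[0,0,0],[0,0,0],[0,0,0]])

```text
time_s: 14.6
position: [0.5554, -0.3029, 0.2206]
eef_rot: [-180.0, 0.0, 144.5]
ft_force: [-0.1, -0.1, -3.1]
finger_gap: 0.127
finger_force: 59.9
```

Request:
move_arm(grip=[1,1,1,1,1,1,1,1], linear=[[-13,-18,0],[-13,-18,0],[-13,-18,0],[-13,-18,0],[-12,-17,0],[0,0,0],[0,0,-2],[0,0,-1]], turn=[[0,0,0],[0,0,0],[0,0,0],[0,0,0],[0,0,0],[0,0,0],[0,0,0],[0,0,0]])

```text
time_s: 15.6
position: [0.4919, -0.3914, 0.2185]
eef_rot: [-179.9, 0.1, 144.5]
ft_force: [-5.6, 0.2, 8.0]
finger_gap: 0.131
finger_force: 61.3
```

Request:
move_arm(grip=[1,1,0.6,0.6,0.6,0.6,0.6,0.6], linear=[[0,0,0],[0,0,0],[0,0,0],[0,0,0],[0,0,0],[0,0,30],[0,0,50],[0,0,40]], turn=[[0,0,0],[0,0,0],[0,0,0],[0,0,0],[0,0,0],[0,0,0],[0,0,0],[0,0,0]])

```text
time_s: 16.6
position: [0.4918, -0.3912, 0.3392]
eef_rot: [180.0, 0.1, 144.5]
ft_force: [0.4, -0.6, -0.4]
finger_gap: 0.401
finger_force: 0.0
```

```bash
python3 -c "
from h import *
s=cam('side');save(s,'s7.png',(250,150,450,420),2.2);x=r.state();print(x['position'],x['eef_rot'],x['finger_gap'],x['ft_force'])"; python3 bat.py
```

```text
[ 0.49286552 -0.39226771  0.34601693] [-179.93473127    0.52682854  144.51261063] 0.3984347129450606 [-0.10885281  0.20137004  5.8184434 ]
[199.  257.1] [0.3657 0.288  0.025 ] L [0.024 0.235] axis deg 96.3
[190.1 229.3] [0.4498 0.316  0.025 ] L [0.023 0.235] axis deg 92.8
[198.5 190.6] [0.5686 0.2924 0.025 ] L [0.023 0.235] axis deg 90.1
[192.  175.1] [0.6178 0.313  0.025 ] L [0.024 0.234] axis deg 90.9
[ 0.4932 -0.3925  0.3441] [-179.9331    0.557   144.5129]
```

View pics/s7.png

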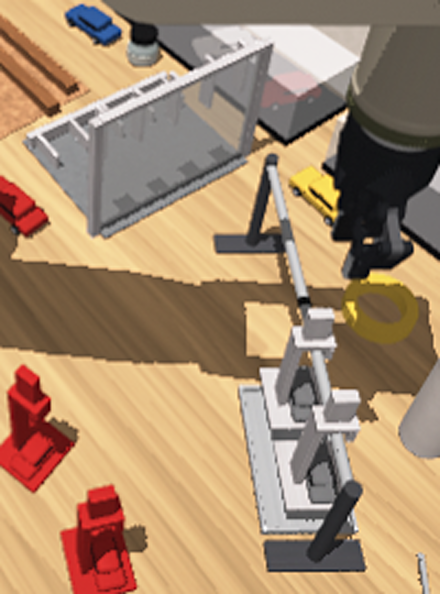

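Both carriers hang upright on the drying half, with tabs at crop px (318,318) and (342,400). One batten was knocked aside (x .533 to .569). I'll re-measure before each grasp and start with the far batten.

Request:
move_arm(grip=[0.6,0.6,0.6,0.6,0.6,0.6,0.6,0.6], linear=[[8,50,0],[8,50,0],[8,50,0],[8,50,0],[8,50,0],[8,50,0],[8,50,0],[8,50,0]], turn=[[0,0,-0.67],[0,0,-0.67],[0,0,-0.67],[0,0,-0.67],[0,0,-0.67],[0,0,-0.67],[0,0,-0.67],[0,0,-0.67]])

```text
time_s: 17.7
position: [0.5555, 0.0104, 0.3366]
eef_rot: [-180.0, -0.0, 90.7]
ft_force: [0.7, -0.5, 0.1]
finger_gap: 0.402
finger_force: 0.0
```

Request:
move_arm(grip=[0.6,0.6,0.6,0.6,0.6,0.6,0.6,0.6], linear=[[10,50,0],[10,50,0],[10,50,0],[10,50,0],[10,50,-20],[10,52,-30],[1,3,-30],[0,0,0]], turn=[[0,0,0],[0,0,0],[0,0,0],[0,0,0],[0,0,0],[0,0,0],[0,0,0],[0,0,0]])

```text
time_s: 18.7
position: [0.6146, 0.3137, 0.2523]
eef_rot: [-179.6, 0.2, 91.0]
ft_force: [0.2, -0.0, 0.4]
finger_gap: 0.398
finger_force: 0.0
```

```bash
python3 -c "
from h import *
x=r.state();print(x['position'],x['eef_rot'],x['finger_gap'],x['ft_force'],x['joints'])"
```

```text
[0.61456875 0.31371344 0.25232596] [-1.79581230e+02  1.71369367e-01  9.09797442e+01] 0.3982512351347841 [ 0.22595029 -0.01683118  0.39769544] [ 2.27889069e+01  2.19838740e+01  6.87048045e+01 -3.52102984e-03
  8.97637842e+01  2.18098174e+01]
```

Request:
move_arm(grip=[0.6,0.6,0.6,0.6,0.6,0.6,0.6,0.6], linear=[[3,-1,-45],[0,0,-45],[0,0,-45],[0,0,-40],[0,0,-25],[0,0,-10],[0,0,0],[0,0,0]], turn=[[0,0,0],[0,0,0],[0,0,0],[0,0,0],[0,0,0],[0,0,0],[0,0,0],[0,0,0]])

```text
time_s: 19.7
position: [0.6211, 0.313, 0.0497]
eef_rot: [179.8, -0.1, 90.9]
ft_force: [0.9, 0.5, 0.7]
finger_gap: 0.398
finger_force: 0.0
```

Request:
move_arm(grip=[0.6,0.6,0.6,0.6,1,1,1,1], linear=[[-3,0,-8],[0,0,-6],[0,0,-5],[0,0,0],[0,0,0],[0,0,0],[0,0,0],[0,0,0]], turn=[[0,0,0],[0,0,0],[0,0,0],[0,0,0],[0,0,0],[0,0,0],[0,0,0],[0,0,0]])

```text
time_s: 20.7
position: [0.6167, 0.3128, 0.0284]
eef_rot: [180.0, -0.0, 90.9]
ft_force: [0.6, 0.7, 1.2]
finger_gap: 0.244
finger_force: 60.5
```

Request:
move_arm(grip=[1,1,1,1,1,1,1,1], linear=[[0,0,20],[0,0,45],[0,0,45],[0,0,45],[0,0,45],[0,0,0],[0,0,0],[0,0,0]], turn=[[0,0,0],[0,0,-0.4],[-0.88,0.047,0],[-0.88,0.047,0],[-0.88,0.047,0],[-0.88,0.047,0],[-0.88,0.047,0],[-0.88,0.047,0]])

```text
time_s: 21.7
position: [0.6165, 0.3135, 0.2305]
eef_rot: [179.7, 53.0, 86.7]
ft_force: [0.3, -0.3, -1.1]
finger_gap: 0.245
finger_force: 60.2
```

```bash
cat > st.py <<'E'
from h import *
from scipy.spatial.transform import Rotation as R
np.set_printoptions(precision=4,suppress=True)
x=r.state();print(x['time_s'],x['position'],x['finger_gap'],x['ft_force'],x['joints'])
M=R.from_euler('xyz',x['eef_rot'],degrees=True).as_matrix()
a=np.radians(-93.05+90); O=np.array([.6228,.1219,.006]); Rk=np.array([[np.sin(a),np.cos(a),0],[-np.cos(a),np.sin(a),0],[0,0,1]]).T
Rt=np.radians(53)
tz=Rk@[np.sin(Rt),0,-np.cos(Rt)]; ty=Rk@[0,1,0]; D=np.c_[np.cross(ty,tz),ty,tz]
e=R.from_matrix(D@M.T).as_rotvec(degrees=True); print("turn left (deg) to 53 tilt",e)
off=.0145
c=x['position']+off*M[:,2]; print("batten centre in rack mm",1000*(Rk.T@(c-O)))
for yb in(87,29,-29,-87):
    C=O+Rk@[.086,yb/1000,.104]; print(yb,"TCP goal",C-off*tz,"delta mm",1000*(C-off*tz-x['position']))
E
python3 st.py
```

```text
21.7 [0.6165 0.3135 0.2305] 0.24457946314244586 [ 0.2538 -0.2698 -1.0572] [ 39.4179  56.6375  35.9136 -43.3496 120.7635  31.072 ]
turn left (deg) to 53 tilt [   0.2533   -0.0377 -173.832 ]
batten centre in rack mm [180.1552  -2.6366 215.81  ]
87 TCP goal [0.532  0.1916 0.1187] delta mm [ -84.4884 -121.9232 -111.805 ]
29 TCP goal [0.5899 0.1947 0.1187] delta mm [ -26.5706 -118.8371 -111.805 ]
-29 TCP goal [0.6478 0.1978 0.1187] delta mm [  31.3473 -115.7511 -111.805 ]
-87 TCP goal [0.7057 0.2008 0.1187] delta mm [  89.2651 -112.6651 -111.805 ]
```

```bash
sed -i 's/\[0,0,1\]\])\.T/[0,0,1]])/' st.py; python3 st.py
```

```text
21.7 [0.6165 0.3135 0.2305] 0.24457946314244586 [ 0.2538 -0.2698 -1.0572] [ 39.4179  56.6375  35.9136 -43.3496 120.7635  31.072 ]
turn left (deg) to 53 tilt [0.0337 0.1652 0.0678]
batten centre in rack mm [-179.4153  -16.5224  215.81  ]
87 TCP goal [0.7057 0.043  0.1187] delta mm [  89.2651 -270.5519 -111.805 ]
29 TCP goal [0.6478 0.046  0.1187] delta mm [  31.3473 -267.4659 -111.805 ]
-29 TCP goal [0.5899 0.0491 0.1187] delta mm [ -26.5706 -264.3798 -111.805 ]
-87 TCP goal [0.532  0.0522 0.1187] delta mm [ -84.4884 -261.2938 -111.805 ]
```

Request:
move_arm(grip=[1,1,1,1,1,1,1,1], linear=[[18,-44,-10],[18,-44,-10],[18,-44,-10],[18,-44,-10],[17,-44,-10],[0,-35,0],[0,-13,0],[0,0,0]], turn=[[0,0,0],[0,0,0],[0,0,0],[0,0,0],[0,0,0],[0,0,0],[0,0,0],[0,0,0]])

```text
time_s: 22.7
position: [0.7056, 0.0444, 0.1794]
eef_rot: [179.8, 52.8, 86.7]
ft_force: [-0.9, -0.2, -0.0]
finger_gap: 0.243
finger_force: 60.2
```

```bash
python3 st.py; python3 -c "
from h import *
s=cam('side');save(s,'s8.png',(230,110,430,290),3)"
```

```text
22.7 [0.7056 0.0444 0.1794] 0.2430342002843752 [-0.8637 -0.213  -0.0227] [ 19.8728  45.2537  58.7054 -47.9758  98.9775  25.3409]
turn left (deg) to 53 tilt [-0.1571  0.0996  0.112 ]
batten centre in rack mm [ 84.5656  86.8181 164.6354]
87 TCP goal [0.7057 0.043  0.1187] delta mm [  0.0979  -1.4169 -60.6681]
29 TCP goal [0.6478 0.046  0.1187] delta mm [-57.8199   1.6692 -60.6681]
-29 TCP goal [0.5899 0.0491 0.1187] delta mm [-115.7378    4.7552  -60.6681]
-87 TCP goal [0.532  0.0522 0.1187] delta mm [-173.6556    7.8412  -60.6681]
```

View pics/s8.png

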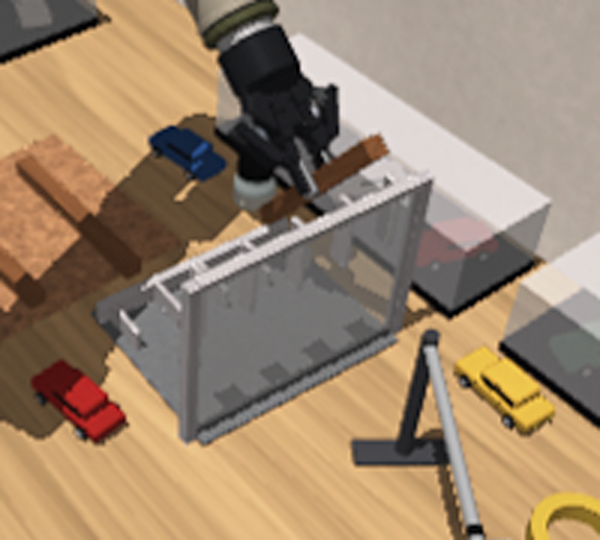

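The batten is held tilted over the far bay, top at crop px (375,150), in line with the bay. Lowering.

Request:
move_arm(grip=[1,1,1,1,1,1,1,1], linear=[[0,-1,-15],[0,0,-15],[0,0,-12],[0,0,-10],[0,0,-5],[0,0,-3],[0,0,-1],[0,0,0]], turn=[[0,0,0],[0,0,0],[0,0,0],[0,0,0],[0,0,0],[0,0,0],[0,0,0],[0,0,0]])

```text
time_s: 23.75
position: [0.706, 0.0434, 0.1189]
eef_rot: [179.8, 52.9, 86.7]
ft_force: [-3.3, -2.2, 5.0]
finger_gap: 0.245
finger_force: 60.5
```

```bash
python3 st.py
```

```text
23.75 [0.706  0.0434 0.1189] 0.24477608494924638 [-3.2559 -2.2175  5.0319] [ 19.8229  49.2274  59.4179 -47.6225  95.7818  28.7981]
turn left (deg) to 53 tilt [-0.0917  0.1232  0.0756]
batten centre in rack mm [ 85.4789  87.2571 104.1434]
87 TCP goal [0.7057 0.043  0.1187] delta mm [-0.2809 -0.4919 -0.1632]
29 TCP goal [0.6478 0.046  0.1187] delta mm [-58.1987   2.5941  -0.1632]
-29 TCP goal [0.5899 0.0491 0.1187] delta mm [-116.1166    5.6802   -0.1632]
-87 TCP goal [0.532  0.0522 0.1187] delta mm [-174.0344    8.7662   -0.1632]
```

Request:
move_arm(grip=[0.58,0.58,0.58,0.58,0.58,0.58,0.58,0.58], linear=[[0,0,0],[0,0,0],[0,0,0],[1,12,9],[2,36,27],[2,40,30],[0,40,30],[0,0,0]], turn=[[0,0,0],[0,0,0],[0,0,0],[0,0,0],[0,0,0],[0,0,0],[0,0,0],[0,0,0]])

```text
time_s: 24.75
position: [0.7114, 0.1767, 0.2177]
eef_rot: [179.3, 52.6, 86.6]
ft_force: [0.2, 0.6, 0.3]
finger_gap: 0.422
finger_force: 0.0
```

Request:
move_arm(grip=[0.58,0.58,0.58,0.58,0.58,0.58,0.58,0.58], linear=[[-24,20,5],[-24,20,5],[-24,20,0],[-24,20,0],[-24,20,0],[-24,20,0],[0,0,0],[0,0,0]], turn=[[0.88,-0.047,0],[0.88,-0.047,0],[0.88,-0.047,0],[0.88,-0.047,0],[0.88,-0.047,0],[0.88,-0.047,0],[0,0,0.32],[0,0,0]])

```text
time_s: 25.75
position: [0.5663, 0.291, 0.2233]
eef_rot: [-180.0, 0.0, 90.0]
ft_force: [-0.3, -0.6, -0.5]
finger_gap: 0.417
finger_force: 0.0
```

```bash
python3 bat.py; python3 -c "
from h import *
s=cam('side');save(s,'s9.png',(230,110,430,290),3)"
```

```text
[0.5666 0.2913 0.2233] [-179.9976    0.0221   90.011 ]
```

View pics/s9.png

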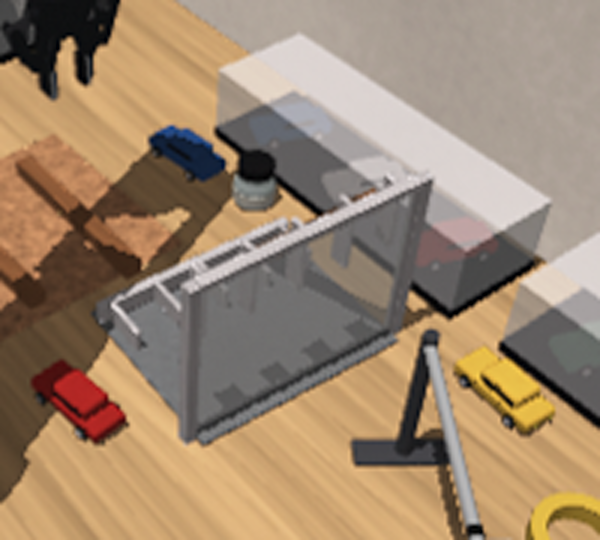

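The batten stands in the far bay with its top on the wall (crop px (375,190)). Going down on the second one.

Request:
move_arm(grip=[0.58,0.58,0.58,0.58,0.58,0.58,0.58,0.58], linear=[[2,1,-45],[0,0,-45],[0,0,-45],[0,0,-30],[0,0,-15],[0,0,0],[0,0,0],[0,0,0]], turn=[[0,0,0],[0,0,0],[0,0,0],[0,0,0],[0,0,0],[0,0,0],[0,0,0],[0,0,0]])

```text
time_s: 26.85
position: [0.5699, 0.2932, 0.0453]
eef_rot: [179.8, -0.1, 90.1]
ft_force: [0.6, 0.1, -0.1]
finger_gap: 0.423
finger_force: 0.0
```

Request:
move_arm(grip=[0.58,0.58,0.58,1,1,1,1,1], linear=[[0,0,-8],[0,0,-4],[0,0,0],[0,0,0],[0,0,0],[0,0,0],[0,0,0],[0,0,0]], turn=[[0,0,0],[0,0,0],[0,0,0],[0,0,0],[0,0,0],[0,0,0],[0,0,0],[0,0,0]])

```text
time_s: 27.85
position: [0.5687, 0.2927, 0.0313]
eef_rot: [180.0, -0.0, 90.1]
ft_force: [-0.4, -0.7, 0.2]
finger_gap: 0.242
finger_force: 60.4
```

Request:
move_arm(grip=[1,1,1,1,1,1,1,1], linear=[[0,0,20],[0,0,45],[0,0,45],[0,0,45],[0,0,45],[0,0,0],[0,0,0],[0,0,0]], turn=[[0,0,0],[0,0,-0.3],[-0.88,0.047,0],[-0.88,0.047,0],[-0.88,0.047,0],[-0.88,0.047,0],[-0.88,0.047,0],[-0.88,0.047,0]])

```text
time_s: 28.85
position: [0.5687, 0.2936, 0.2336]
eef_rot: [180.0, 53.0, 87.0]
ft_force: [0.3, -1.0, -1.4]
finger_gap: 0.245
finger_force: 60.2
```

```bash
python3 st.py; python3 bat.py
```

```text
28.85 [0.5687 0.2936 0.2336] 0.24487408092416268 [ 0.2994 -1.007  -1.369 ] [ 40.479   46.7942  50.6447 -40.9759 117.8275  35.5456]
turn left (deg) to 53 tilt [ 0.0155  0.0278 -0.0588]
batten centre in rack mm [-156.9774  -63.1688  218.9098]
87 TCP goal [0.7057 0.043  0.1187] delta mm [ 137.044  -250.6263 -114.9069]
29 TCP goal [0.6478 0.046  0.1187] delta mm [  79.1261 -247.5403 -114.9069]
-29 TCP goal [0.5899 0.0491 0.1187] delta mm [  21.2083 -244.4542 -114.9069]
-87 TCP goal [0.532  0.0522 0.1187] delta mm [ -36.7095 -241.3682 -114.9069]
[209.9 256.1] [0.3682 0.2554 0.025 ] L [0.02  0.167] axis deg 95.8
[194.6 229.5] [0.4489 0.3022 0.025 ] L [0.022 0.208] axis deg 93.3
[199.8 168.6] [0.638  0.2893 0.025 ] L [0.034 0.103] axis deg 111.6
[0.5665 0.2936 0.2275] [-179.2367   53.8014   87.7523]
```

Request:
move_arm(grip=[1,1,1,1,1,1,1,1], linear=[[16,-40,-11],[16,-40,-11],[16,-40,-11],[16,-40,-11],[15,-40,-10],[0,-33,0],[0,-12,0],[0,0,0]], turn=[[0,0,0],[0,0,0],[0,0,0],[0,0,0],[0,0,0],[0,0,0],[0,0,0],[0,0,0]])

```text
time_s: 29.9
position: [0.6477, 0.0474, 0.1785]
eef_rot: [-179.9, 52.8, 87.0]
ft_force: [-1.6, 0.3, -1.1]
finger_gap: 0.247
finger_force: 60.2
```

```bash
sed -i 's/^off=.*/off=.017/' st.py; python3 st.py
```

```text
29.9 [0.6477 0.0474 0.1785] 0.2471314241309458 [-1.6378  0.254  -1.1181] [ 21.6202  37.4078  70.3224 -46.8667  97.6143  29.1405]
turn left (deg) to 53 tilt [-0.2394 -0.0176 -0.0004]
batten centre in rack mm [ 86.6234  28.7973 162.1741]
87 TCP goal [0.7058 0.045  0.1202] delta mm [ 58.1504  -2.4314 -58.2304]
29 TCP goal [0.6479 0.048  0.1202] delta mm [  0.2326   0.6546 -58.2304]
-29 TCP goal [0.59   0.0511 0.1202] delta mm [-57.6853   3.7407 -58.2304]
-87 TCP goal [0.5321 0.0542 0.1202] delta mm [-115.6031    6.8267  -58.2304]
```

Request:
move_arm(grip=[1,1,1,1,1,1,1,1], linear=[[0,0,-15],[0,0,-15],[0,0,-12],[0,0,-8],[0,0,-4],[0,0,-3],[0,0,-1],[0,0,0]], turn=[[0,0,0],[0,0,0],[0,0,0],[0,0,0],[0,0,0],[0,0,0],[0,0,0],[0,0,0]])

```text
time_s: 30.9
position: [0.6478, 0.0477, 0.1198]
eef_rot: [-179.9, 52.9, 87.1]
ft_force: [-0.2, -0.1, -0.1]
finger_gap: 0.243
finger_force: 60.2
```

```bash
python3 st.py|head -3
```

```text
30.9 [0.6478 0.0477 0.1198] 0.24329180373843487 [-0.245  -0.0697 -0.0688] [ 21.669   41.656   70.872  -46.5834  94.3859  32.5809]
turn left (deg) to 53 tilt [-0.1393 -0.0792 -0.0792]
batten centre in rack mm [ 86.33    28.9666 103.5485]
```

Request:
move_arm(grip=[1,1,0.58,0.58,0.58,0.58,0.58,0.58], linear=[[0,0,-1.5],[0,0,0],[0,0,0],[0,0,0],[1,12,9],[2,36,27],[2,40,30],[0,40,30]], turn=[[0,0,0],[0,0,0],[0,0,0],[0,0,0],[0,0,0],[0,0,0],[0,0,0],[0,0,0]])

```text
time_s: 31.9
position: [0.6525, 0.1776, 0.2154]
eef_rot: [-179.8, 52.8, 87.2]
ft_force: [-0.1, -0.2, 0.3]
finger_gap: 0.42
finger_force: 0.0
```

Request:
move_arm(grip=[0.58,0.58,0.58,0.58,0.58,0.58,0.58,0.58], linear=[[-34,23,5],[-34,23,5],[-34,23,0],[-34,23,0],[-34,23,0],[-32,23,0],[0,0,0],[0,0,0]], turn=[[0.88,-0.047,0],[0.88,-0.047,0],[0.88,-0.047,0],[0.88,-0.047,0],[0.88,-0.047,0],[0.88,-0.047,0],[0,0,0.58],[0,0,0]])

```text
time_s: 32.9
position: [0.4504, 0.3141, 0.225]
eef_rot: [179.9, -0.0, 92.9]
ft_force: [0.1, -0.2, -0.3]
finger_gap: 0.416
finger_force: 0.0
```

```bash
python3 bat.py; python3 -c "
from h import *
s=cam('top');save(s,'t3.png',(135,90,345,280),2.8)"
```

```text
[0.4508 0.3142 0.2248] [179.9344  -0.0173  92.8377]
```

View pics/t3.png

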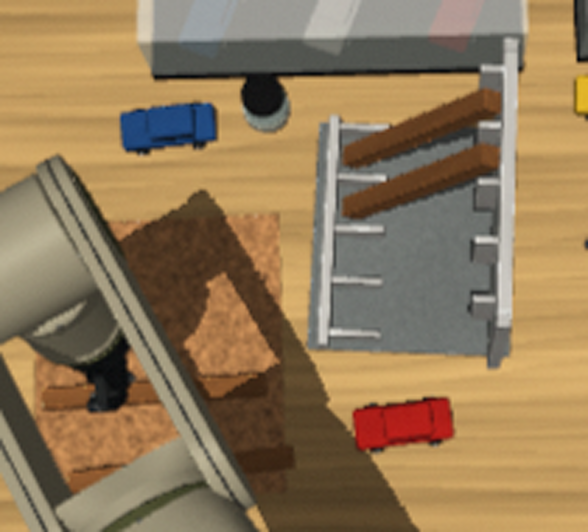

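Both placed battens lie straight in their bays; the third batten is under the gripper.

Request:
move_arm(grip=[0.58,0.58,0.58,0.58,0.58,0.58,0.58,0.58], linear=[[-1,2,-45],[0,0,-45],[0,0,-45],[0,0,-33],[0,0,-15],[0,0,-8],[0,0,-4],[0,0,0]], turn=[[0,0,0],[0,0,0],[0,0,0],[0,0,0],[0,0,0],[0,0,0],[0,0,0],[0,0,0]])

```text
time_s: 34.0
position: [0.4503, 0.3161, 0.0297]
eef_rot: [179.9, -0.0, 92.9]
ft_force: [0.0, -0.2, 0.3]
finger_gap: 0.422
finger_force: 0.0
```

Request:
move_arm(grip=[1,1,1,1,1,1,1,1], linear=[[0,0,0],[0,0,0],[0,0,0],[0,0,0],[0,0,0],[0,0,0],[0,0,0],[0,0,0]], turn=[[0,0,0],[0,0,0],[0,0,0],[0,0,0],[0,0,0],[0,0,0],[0,0,0],[0,0,0]])

```text
time_s: 35.0
position: [0.4505, 0.3162, 0.0301]
eef_rot: [179.9, -0.1, 92.9]
ft_force: [-0.9, -0.9, 6.9]
finger_gap: 0.243
finger_force: 59.8
```

Request:
move_arm(grip=[1,1,1,1,1,1,1,1], linear=[[0,0,20],[0,0,45],[0,0,45],[0,0,45],[0,0,45],[0,0,0],[0,0,0],[0,0,0]], turn=[[0,0,0],[0,0,-0.59],[-0.88,0.047,0],[-0.88,0.047,0],[-0.88,0.047,0],[-0.88,0.047,0],[-0.88,0.047,0],[-0.88,0.047,0]])

```text
time_s: 36.0
position: [0.4496, 0.3165, 0.2307]
eef_rot: [179.9, 53.0, 86.9]
ft_force: [1.2, -0.5, -1.6]
finger_gap: 0.245
finger_force: 59.0
```

```bash
python3 st.py
```

```text
36.0 [0.4496 0.3165 0.2307] 0.24470187706103924 [ 1.2076 -0.5362 -1.591 ] [ 47.7953  36.5451  65.9188 -35.0223 118.3393  45.5558]
turn left (deg) to 53 tilt [ 0.0375  0.0709 -0.0025]
batten centre in rack mm [-171.5206 -183.2784  214.4857]
87 TCP goal [0.7058 0.045  0.1202] delta mm [ 256.2068 -271.5434 -110.4777]
29 TCP goal [0.6479 0.048  0.1202] delta mm [ 198.2889 -268.4574 -110.4777]
-29 TCP goal [0.59   0.0511 0.1202] delta mm [ 140.3711 -265.3713 -110.4777]
-87 TCP goal [0.5321 0.0542 0.1202] delta mm [  82.4533 -262.2853 -110.4777]
```

Request:
move_arm(grip=[1,1,1,1,1,1,1,1], linear=[[28,-43,-11],[28,-43,-10],[28,-43,-10],[28,-43,-10],[28,-43,-10],[0,-36,0],[0,-15,0],[0,0,0]], turn=[[0,0,0],[0,0,0],[0,0,0],[0,0,0],[0,0,0],[0,0,0],[0,0,0],[0,0,0]])

```text
time_s: 37.0
position: [0.5895, 0.0493, 0.1787]
eef_rot: [-180.0, 52.8, 86.9]
ft_force: [-0.2, 0.5, -0.1]
finger_gap: 0.244
finger_force: 59.1
```

```bash
python3 st.py; python3 bat.py
```

```text
37.0 [0.5895 0.0493 0.1787] 0.2435456556227531 [-0.2148  0.4843 -0.1414] [ 23.587   30.2058  80.4872 -45.8318  96.984   32.6502]
turn left (deg) to 53 tilt [-0.1577  0.0071  0.0649]
batten centre in rack mm [ 87.8605 -29.4299 162.3975]
87 TCP goal [0.7058 0.045  0.1202] delta mm [116.3499  -4.308  -58.4349]
29 TCP goal [0.6479 0.048  0.1202] delta mm [ 58.432   -1.222  -58.4349]
-29 TCP goal [0.59   0.0511 0.1202] delta mm [  0.5142   1.8641 -58.4349]
-87 TCP goal [0.5321 0.0542 0.1202] delta mm [-57.4037   4.9501 -58.4349]
[0.5896 0.0503 0.1786] [179.9911  52.8282  86.9488]
```

Request:
move_arm(grip=[1,1,1,1,1,1,1,1], linear=[[0,1,-15],[0,0,-15],[0,0,-12],[0,0,-8],[0,0,-5],[0,0,-3],[0,0,-1.5],[0,0,0]], turn=[[0,0,0],[0,0,0],[0,0,0],[0,0,0],[0,0,0],[0,0,0],[0,0,0],[0,0,0]])

```text
time_s: 38.05
position: [0.5899, 0.0503, 0.12]
eef_rot: [180.0, 53.0, 86.9]
ft_force: [-2.6, -1.9, 6.5]
finger_gap: 0.239
finger_force: 59.5
```

Request:
move_arm(grip=[1,1,0.58,0.58,0.58,0.58,0.58,0.58], linear=[[0,0,0],[0,0,0],[0,0,0],[0,0,0],[1,12,9],[2,36,27],[2,40,30],[0,40,30]], turn=[[0,0,0],[0,0,0],[0,0,0],[0,0,0],[0,0,0],[0,0,0],[0,0,0],[0,0,0]])

```text
time_s: 39.05
position: [0.5945, 0.1806, 0.2159]
eef_rot: [-180.0, 52.8, 87.0]
ft_force: [0.1, -0.5, 0.2]
finger_gap: 0.421
finger_force: 0.0
```

```bash
python3 st.py|head -1; python3 bat.py
```

```text
39.05 [0.5945 0.1806 0.2159] 0.42136764871487975 [ 0.0712 -0.5451  0.2134] [ 32.6567  38.6985  64.3525 -43.027  108.4478  33.4477]
[0.5951 0.1859 0.2206] [179.5358  52.5843  86.8235]
```

Request:
move_arm(grip=[0.58,0.58,0.58,0.58,0.58,0.58,0.58,0.58], linear=[[-38,17,5],[-38,17,5],[-38,17,0],[-38,17,0],[-38,17,0],[-38,17,0],[0,0,0],[0,0,0]], turn=[[0.88,-0.047,0],[0.88,-0.047,0],[0.88,-0.047,0],[0.88,-0.047,0],[0.88,-0.047,0],[0.88,-0.047,0],[0,0,0.92],[0,0,0]])

```text
time_s: 40.1
position: [0.3665, 0.2809, 0.2254]
eef_rot: [179.9, -0.0, 96.2]
ft_force: [1.0, 1.3, 0.6]
finger_gap: 0.419
finger_force: 0.0
```

```bash
python3 bat.py; python3 -c "
from h import *
t=cam('side');f=cv2.GaussianBlur(t['frame'],(3,3),0).astype(float)
m=((f[...,0]/f[...,2]>2.72)&(f[...,0]<165)).astype(np.uint8)
m=cv2.morphologyEx(m,cv2.MORPH_OPEN,np.ones((3,3)))
for c in cv2.findContours(m,0,2)[0]:
    if cv2.contourArea(c)>150:
        R=cv2.minAreaRect(c); print(R, onz(t,[R[0]],.02))
e=np.array([[.378,.169,.025],[.354,.407,.025],[.366,.288,.025]]); print(proj(t,e))
"
```

```text
[0.3668 0.281  0.2252] [179.9226  -0.0183  96.0535]
((295.70880126953125, 403.21466064453125), (33.20958709716797, 23.162343978881836), 85.60128784179688) [[ 0.22301648 -0.39021436  0.02      ]]
((263.3615417480469, 342.0076904296875), (42.7919807434082, 24.434839248657227), 60.2551155090332) [[ 0.24637848 -0.22938063  0.02      ]]
[[226.51806441 222.9213924 ]
 [186.22254902 186.123507  ]
 [205.38777763 203.62720574]]
```

Request:
move_arm(grip=[0.58,0.58,0.58,0.58,0.58,0.58,0.58,0.58], linear=[[-1,7,-45],[0,0,-45],[0,0,-45],[0,0,-33],[0,0,-15],[0,0,-8],[0,0,-4],[0,0,0]], turn=[[0,0,0],[0,0,0],[0,0,0],[0,0,0],[0,0,0],[0,0,0],[0,0,0],[0,0,0]])

```text
time_s: 41.2
position: [0.3663, 0.2881, 0.0301]
eef_rot: [179.9, -0.0, 96.2]
ft_force: [0.1, -0.8, 0.1]
finger_gap: 0.42
finger_force: 0.0
```

Request:
move_arm(grip=[1,1,1,1,1,1,1,1], linear=[[0,0,0],[0,0,0],[0,0,0],[0,0,0],[0,0,0],[0,0,0],[0,0,0],[0,0,0]], turn=[[0,0,0],[0,0,0],[0,0,0],[0,0,0],[0,0,0],[0,0,0],[0,0,0],[0,0,0]])

```text
time_s: 42.2
position: [0.3666, 0.2883, 0.0305]
eef_rot: [179.9, -0.1, 96.2]
ft_force: [-0.8, -1.4, 6.6]
finger_gap: 0.248
finger_force: 59.8
```

Request:
move_arm(grip=[1,1,1,1,1,1,1,1], linear=[[0,0,20],[0,0,45],[0,0,45],[0,0,45],[0,0,45],[0,0,0],[0,0,0],[0,0,0]], turn=[[0,0,0],[0,0,-0.92],[-0.88,0.047,0],[-0.88,0.047,0],[-0.88,0.047,0],[-0.88,0.047,0],[-0.88,0.047,0],[-0.88,0.047,0]])

```text
time_s: 43.2
position: [0.3657, 0.2884, 0.2298]
eef_rot: [180.0, 53.1, 87.0]
ft_force: [-0.2, -0.2, -1.1]
finger_gap: 0.245
finger_force: 59.0
```

```bash
python3 st.py
```

```text
43.2 [0.3657 0.2884 0.2298] 0.24463358007260955 [-0.185  -0.2014 -1.1315] [ 51.4913  25.9134  80.5815 -31.4091 116.9544  51.3375]
turn left (deg) to 53 tilt [ 0.0776  0.0151 -0.0527]
batten centre in rack mm [-138.9476 -265.55    213.5519]
87 TCP goal [0.7058 0.045  0.1202] delta mm [ 340.0969 -243.4017 -109.5337]
29 TCP goal [0.6479 0.048  0.1202] delta mm [ 282.1791 -240.3157 -109.5337]
-29 TCP goal [0.59   0.0511 0.1202] delta mm [ 224.2612 -237.2296 -109.5337]
-87 TCP goal [0.5321 0.0542 0.1202] delta mm [ 166.3434 -234.1436 -109.5337]
```

Request:
move_arm(grip=[1,1,1,1,1,1,1,1], linear=[[33,-36,-10],[33,-36,-10],[33,-36,-10],[33,-36,-10],[34,-36,-11],[0,-36,0],[0,-18,0],[0,0,0]], turn=[[0,0,0],[0,0,0],[0,0,0],[0,0,0],[0,0,0],[0,0,0],[0,0,0],[0,0,0]])

```text
time_s: 44.2
position: [0.5312, 0.0532, 0.1784]
eef_rot: [-179.9, 52.9, 87.0]
ft_force: [-0.3, 0.4, -0.9]
finger_gap: 0.244
finger_force: 59.1
```

```bash
python3 st.py
```

```text
44.2 [0.5312 0.0532 0.1784] 0.24421020202076615 [-0.2868  0.3578 -0.8932] [ 26.0279  23.5241  89.4734 -44.5328  96.9859  35.8548]
turn left (deg) to 53 tilt [-0.1453 -0.0413  0.0443]
batten centre in rack mm [ 87.0579 -87.7903 162.1749]
87 TCP goal [0.7058 0.045  0.1202] delta mm [174.5811  -8.2172 -58.2087]
29 TCP goal [0.6479 0.048  0.1202] delta mm [116.6632  -5.1312 -58.2087]
-29 TCP goal [0.59   0.0511 0.1202] delta mm [ 58.7454  -2.0452 -58.2087]
-87 TCP goal [0.5321 0.0542 0.1202] delta mm [  0.8276   1.0409 -58.2087]
```

Request:
move_arm(grip=[1,1,1,1,1,1,1,1], linear=[[1,0,-15],[0,0,-15],[0,0,-12],[0,0,-8],[0,0,-5],[0,0,-3],[0,0,-1.5],[0,0,0]], turn=[[0,0,0],[0,0,0],[0,0,0],[0,0,0],[0,0,0],[0,0,0],[0,0,0],[0,0,0]])

```text
time_s: 45.2
position: [0.5328, 0.0536, 0.1193]
eef_rot: [-180.0, 52.9, 87.0]
ft_force: [0.4, -0.4, 0.9]
finger_gap: 0.245
finger_force: 59.2
```

Request:
move_arm(grip=[1,1,0.58,0.58,0.58,0.58,0.58,0.58], linear=[[0,0,0],[0,0,0],[0,0,0],[0,0,0],[1,12,9],[2,36,27],[2,40,30],[0,40,30]], turn=[[0,0,0],[0,0,0],[0,0,0],[0,0,0],[0,0,0],[0,0,0],[0,0,0],[0,0,0]])

```text
time_s: 46.2
position: [0.5376, 0.1837, 0.2164]
eef_rot: [-180.0, 52.8, 87.0]
ft_force: [0.7, 1.0, 0.4]
finger_gap: 0.419
finger_force: 0.0
```

Request:
move_arm(grip=[0.58,0.58,0.58,0.58,0.58,0.58,0.58,0.58], linear=[[-35,35,10],[-35,35,10],[-35,35,10],[-35,35,10],[0,0,0],[0,0,0],[0,0,0],[0,0,0]], turn=[[0.88,-0.047,0],[0.88,-0.047,0],[0.88,-0.047,0],[0.88,-0.047,0],[0.88,-0.047,0],[0.88,-0.047,0],[0,0,0],[0,0,0]])

```text
time_s: 47.2
position: [0.3976, 0.3217, 0.2553]
eef_rot: [180.0, 0.1, 87.0]
ft_force: [0.0, -0.1, -0.1]
finger_gap: 0.421
finger_force: 0.0
```

```bash
python3 st.py|head -1; python3 -c "
from h import *
t=cam('top');save(t,'t4.png',(240,95,335,225),4.5)
a=np.radians(-3.05);O=np.array([.6228,.1219,.006]);Rk=np.array([[np.sin(a),np.cos(a),0],[-np.cos(a),np.sin(a),0],[0,0,1]])
th=np.radians(50);u=np.array([np.cos(th),0,np.sin(th)]);n=np.array([-np.sin(th),0,np.cos(th)])
for yb in(87,29,-29,-87):
    c=np.array([86,yb,99])
    P=[c+sa*120*u+11*n+sy*np.array([0,11,0]) for sa in(-1,1) for sy in(1,-1)]
    print(yb,np.round((proj(t,[O+Rk@(p/1000) for p in P])-[240,95])*4.5).tolist())
"
```

```text
47.2 [0.3976 0.3217 0.2553] 0.4211186388057158 [ 0.0382 -0.0831 -0.1257] [33.3049 -6.2383 99.1789 -0.1139 87.1295 36.3112]
87 [[72.0, 213.0], [71.0, 243.0], [308.0, 119.0], [307.0, 154.0]]
29 [[69.0, 293.0], [67.0, 324.0], [305.0, 210.0], [304.0, 245.0]]
-29 [[65.0, 375.0], [63.0, 406.0], [303.0, 302.0], [302.0, 338.0]]
-87 [[61.0, 458.0], [59.0, 490.0], [300.0, 396.0], [299.0, 432.0]]
```

View pics/t4.png

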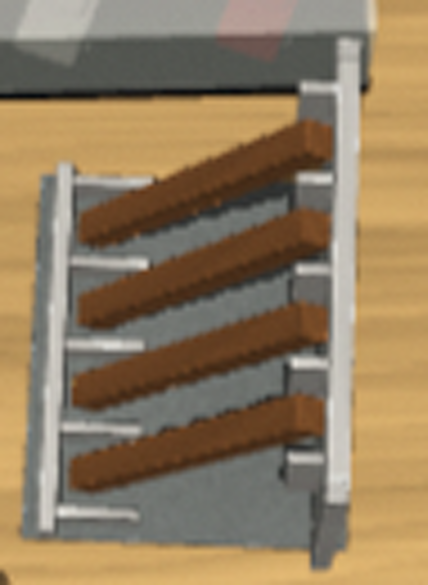

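The last picture shows all four battens straight, one per bay, tops on the wall at crop px x≈308. The feet sit a few mm short of the ideal line. I'll measure those gaps and lean angles by mask.

```bash
cat > f.py <<'E'
from h import *
from scipy.optimize import brentq
t=cam('top'); f=t['frame'].astype(float)
m=((f[...,0]/f[...,2]>2.0)&(f[...,0]<135)).astype(np.uint8); M=np.zeros_like(m); M[115:212,253:314]=m[115:212,253:314]
a=np.radians(-3.05);O=np.array([.6228,.1219,.006]);Rk=np.array([[np.sin(a),np.cos(a),0],[-np.cos(a),np.sin(a),0],[0,0,1]])
def edges(g,yb):
    th=brentq(lambda q:.24*np.cos(q)+.022*np.sin(q)-(.171-g),.6,1.2)
    u=np.array([np.cos(th),0,np.sin(th)]);n=np.array([-np.sin(th),0,np.cos(th)])
    c=np.array([g+.12*np.cos(th)+.011*np.sin(th),yb,.12*np.sin(th)+.011*np.cos(th)])
    P=[O+Rk@(c+s*.12*u+k*.011*n+np.array([0,y,0])) for s in(-1,1) for k in(-1,1) for y in(-.011,.011)]
    p=proj(t,P); return np.degrees(th),p[:,0].min(),p[:,0].max(),p[:,1].min(),p[:,1].max()
cs=[c for c in cv2.findContours(M,0,2)[0] if cv2.contourArea(c)>150]
for c,yb in zip(sorted(cs,key=lambda c:c[:,0,1].mean()),(.087,.029,-.029,-.087)):
    q=c[:,0]; print(yb,"seen x",q[:,0].min()-.5,q[:,0].max()+.5,"y",q[:,1].min()-.5,q[:,1].max()+.5,cv2.contourArea(c))
    for g in(0,.005,.01): print("   g",g,np.round(edges(g,yb),1))
E
python3 f.py
```

```text
0.087 seen x 257.5 313.5 y 121.5 149.5 497.0
   g 0 [ 50.  255.6 314.  121.5 150.6]
   g 0.005 [ 51.7 257.2 314.1 121.  150.7]
   g 0.01 [ 53.3 258.9 314.2 120.5 150.7]
0.029 seen x 257.5 312.5 y 141.5 167.5 461.5
   g 0 [ 50.  254.8 313.5 141.7 168.5]
   g 0.005 [ 51.7 256.4 313.6 141.2 168.6]
   g 0.01 [ 53.3 258.  313.7 140.7 168.6]
-0.029 seen x 255.5 312.5 y 161.5 185.5 441.0
   g 0 [ 50.  253.9 313.  162.1 186.6]
   g 0.005 [ 51.7 255.5 313.1 161.7 186.7]
   g 0.01 [ 53.3 257.2 313.2 161.3 186.8]
-0.087 seen x 255.5 311.5 y 182.5 203.5 436.5
   g 0 [ 50.  253.  312.5 183.  205.1]
   g 0.005 [ 51.7 254.7 312.6 182.6 205.1]
   g 0.01 [ 53.3 256.3 312.7 182.2 205.2]
```

Feet are 5–8 mm from the stop and the battens lean 51.7–52.7°, all inside limits. Both carriers were seen hanging in place, and the gripper is clear. Handing in.

```bash
python3 -c "
from bench import r
print(r.sign_off())"
```

```text
the job is handed in; nothing more can be done
None
```

I handed the job in at about 47 s of robot time with no verdict returned: both carriers hang on the drying half (seen right after release, not re-checked), and all four battens lean one per bay at about 52°, feet roughly 5–8 mm from the stop.

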